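# Clear and close the column heater block

## Robot

A 6-joint arm with a two-finger parallel gripper is mounted at the origin on the work surface. World frame = base frame: x ahead of the robot, y to its left, z up, the work surface at z = 0. Lengths are in m, angles in rad, forces in N, time in s.
With the tool pointing down it reaches from about 0.225 to 0.875 m from the base axis. Payload 3.4 kg.
Tool frame: the origin (TCP) lies at the very end of the fingers, on their centre line; the grasp point (between the pads) lies 19 mm behind it; z points along the fingers, y is the line along which they close (so a half turn about z gives the same grasp; the last joint's range is limited). The gripper opens to 85 mm and grips with 20 to 120 N. Pads are 22 mm wide; open, the fingers measure 114 mm over their backs; the gripper's body (76 mm by 85 mm) begins 54 mm behind the grasp point. The pads swing forward as they close: fully open they stand 13 mm farther back than shut.
Start: joints at [1.071, 0.276, 1.505, -0, 1.361, -0.121], TCP at [0.213, 0.534, 0.231] pointing down, gripper open.
Joint ranges: [-2.89, 2.89], [-0.75, 2.08], [0.22, 2.7], [-1.18, 4.32], [0.11, 2.71], [-2.7, 2.7]. Speed limits (rad/s): [2.57, 2.57, 3.14, 3.14, 3.14, 3.14].

## Interface

Orientations are given as a rotation vector (axis times angle).
In Python, from bench import arm gives the robot as it stands.
- The arm moves only by the tool step_arm, never from a script. Its argument "rows" is a list of rows, each a list of 5 numbers: the opening, from -1 (shut) to 1 (fully open), then the shift along the tool's x, y, z each as a share of 0.2 m, from -1 to 1, then the turn about the tool's z as a share of pi/4 rad, from -1 to 1. A call has 1 to 10 rows; each row is the pose to reach, as a shift and turn from the pose commanded when the call began, along the tool's axes at that moment; what a row does not reach only later rows make up. A row lasts 1/8 s, in which the tool goes at most 62.5 mm and 10.7 degrees, less where a joint would pass 70% of its speed; a pose out of reach is approached as far as the arm can. A call with a number of a shift or a turn outside -1 to 1 is refused whole. A call with a gripper value outside its range is refused whole. The fingers move at their own pace and stop on an object; "force" is the grip in N (left out, the last holds). Time passes only in rows, so rows that repeat a pose let the fingers close. It gives the time, the measured TCP pose, the force, the opening and the grip force at its end, in the units of the state.
- arm.get_obs(): the state, without advancing time (a new reading comes with each control period).
- arm.snapshot(name): name is "scene" or "top" or "wrist"; returns the picture (420x560x3 uint8, red, green, blue); there is no depth.
- arm.get_calibration(name): a dict with "fx", "fy", "cx", "cy" (pixels), "dist_coeffs" ([k1, k2, p1, p2, k3] as OpenCV has them; the pictures are not rectified), "world_to_cam" (4x4, takes a point from world to camera coordinates); the wrist camera has in their place "tool_from_camera" (4x4, takes a point from camera to tool coordinates, whose origin is the TCP and whose axes are the flange's). Camera axes: x right, y up, looking along -z (the intrinsics and any distortion apply to the point x, -y, -z); pixel columns grow to the right and rows downward; lengths in m; the calibration is good to about 2 mm. A picture is of the moment at which its call begins: read the wrist's pose just before it. get_calibration takes no time and is no camera call.
- arm.job_done(): hands the job in; it is judged then, once.
The state is a dict: "clock": time; "joints": joint angles; "qvel": joint speeds; "tau": joint torques, N m; "ee_pos": TCP position; "eef_rot": TCP orientation; "wrist_force": force on the tool from outside, world axes, zero at the start; "ft_torque": the same for the moment, N m; "gripper_width": finger opening in m; "gripper_force": force on a finger pad.
Only numpy, scipy, OpenCV 4.12 (cv2) and the standard library are available. Lean on these libraries where they do the work, as an engineer would, in place of code of your own. Each camera call takes 0.05 s, during which the arm holds its last target. There are 200 camera calls.

## Task

Pick the two stray plastic plugs off the open lower half of the column heater and put them in the waste bin. Then set the loose upper half on the dowels of the lower half and press it down against the spring pins until the two halves meet with no gap. Finish while still holding the pair pressed shut (do not let go), and leave the jar, bottle, wrench and vial rack where they are.

Things in the scene. Friction and masses are not known exactly. Their poses are not given: they have to be found in the camera images.
- lower_face (a point): Centre of the level joint face of the heater's lower half: fixed aluminium block 140 (x) x 80 (y) mm on a grey base plate 190 x 120 x 15 mm; the face is 45 mm above the bench. x along the block, y across, z up. A steel column tube (10 mm diameter, 170 mm long, 16 mm end nuts outside the block) is fixed along x in the middle and stands 5 mm above the face.
- dowel0 (a point): Foot of the steel dowel at (+55, +20) mm on the lower half's joint face: upright, fixed, 10 mm diameter, 22 mm tall above the face; its last 5 mm taper to 5 mm diameter.
- dowel1 (a point): Foot of the other dowel, alike, at (-55, -20) mm on the joint face.
- pins (a joint): How far the two spring pins are pushed in, m (they move together): brass, 8 mm diameter, at (+55, -20) and (-55, +20) mm on the joint face. 0 = 6 mm proud of the face, 0.006 = flush. Together they push up with 8 N when free, 11 N when flush: more than the upper half weighs, so the pair stays open by several mm unless pressed.
- upper_grip (a point): Centre of the grip rib of the loose upper half: grey plastic, 60 mm long (x), 14 mm wide (y), 35 mm tall, in the middle of the top of an aluminium block 140 (x) x 80 (y) x 25 mm thick. The point is 42.5 mm above the block's underside, 17.5 mm above its top. x along the block, z up. Mass 0.38 to 0.52 kg. Starts flat on the bench, rib up.
- upper_joint (a point): Centre of the upper half's underside (joint face); axes as upper_grip. Two through holes 11.5 mm in diameter at (+55, +20) and (-55, -20) mm, chamfered below, take the dowels; a groove 16 mm wide, 9 mm deep along x clears the column tube. Fits as well turned half a turn about z. Closed, this point coincides with lower_face.
- plug0_center (a point): Centre of a black hard plastic plug: a cylinder 20 mm in diameter, 28 mm tall in all, on a foot flange 26 mm in diameter and 5 mm tall. Stands upright on the +y side of the lower half's joint face, its centre 14 mm above the face. 15 g.
- plug1_center (a point): Centre of a second plug like plug0, upright on the -y side of the lower half's joint face.
- bin_in (a point): Centre of the inner floor of the waste bin: a grey open box 150 x 150 mm outside, 80 mm tall, walls and floor 4 mm; inner floor 4 mm above the bench. x and y along its sides, z up. Fixed. The bin and the upper half stand on opposite sides of the lower half; which is left or right varies.
- jar: Bystander: glass jar with blue cap, 64 mm diameter, 110 mm tall; origin at the centre of its underside.
- bottle: Bystander: amber bottle with blue cap, 60 mm diameter, 130 mm tall; origin at the centre of its underside.
- wrench: Bystander: steel wrench 150 mm long lying flat along its x.
- rack: Bystander: white vial rack 70 x 120 x 30 mm with vials up to 41 mm tall; origin at the centre of its underside.
There are look-alikes about, which are no part of the job. There is more than one size of the part that bears bin_in; the job needs the smallest.

How it is judged:
On the way, in this order (a step that is already met when the one before it is completed fails the run):
1. both plugs are in the waste bin (x of plug0_center in the frame of bin_in between -0.068 and 0.068 m and y of plug0_center in the frame of bin_in between -0.068 and 0.068 m and z of each of plug0_center, plug1_center in the frame of bin_in below 0.06 m and x of plug1_center in the frame of bin_in between -0.068 and 0.068 m and y of plug1_center in the frame of bin_in between -0.068 and 0.068 m), for 0.2 s.
2. the upper half is on the dowels and pressed shut on the lower half (horizontal distance between upper_joint and lower_face below 0.003 m and z of upper_joint in the frame of lower_face below 0.0015 m and angle between upper_joint's own z axis and vertical below 0.03 rad and angle between the x axis of upper_joint and the x axis of lower_face, either way round below 0.05 rad and value of joint pins above 0.0045 m and contact force between any of the fingers, the arm and upper above 3 N), for 0.2 s.
At the end, for the whole second after the job is handed in: Both plugs lie in the bin (below its rim); the upper half sits on the dowels within 3 mm and 0.05 rad of the lower half, level within 0.03 rad, gap under 1.5 mm with the spring pins pushed in at least 4.5 mm, and the robot is in contact with it with over 3 N: held so through the last second (all of step 1 and all of step 2); the arm keeps its last pose, push and grip.
It fails at once if the jar is moved by more than 3 cm or tipped over (distance of jar from where it was at the start of the episode above 0.03 m or angle between jar's own z axis and vertical above 0.5 rad).
It fails at once if the bottle is moved by more than 3 cm or tipped over (distance of bottle from where it was at the start of the episode above 0.03 m or angle between bottle's own z axis and vertical above 0.5 rad).
It fails at once if the wrench is moved by more than 3 cm or tipped over (distance of wrench from where it was at the start of the episode above 0.03 m or angle between wrench's own z axis and vertical above 0.5 rad).
It fails at once if the rack is moved by more than 3 cm or tipped over (distance of rack from where it was at the start of the episode above 0.03 m or angle between rack's own z axis and vertical above 0.5 rad).
It also fails if it takes over 72 s, if anything falls off the work surface, if the arm or the gripper's body presses on something with over 40 N, if the wrist force passes 120 N, or if a joint passes its speed limit or range.

## Working session

There is one attempt and no reset: what is moved stays moved. The work goes in short steps, Python scripts to look and compute and a tool call to move; the robot and the scene stay as the last step left them, time stands still between calls to the robot, and variables do not carry over. Pictures are saved under pics/ and viewed, at most 10 in all, crops included, and the job is handed in when it is done.

Besides the shell and the picture viewer there is one more tool, called after "Call:" as a command line: name --pt "numbers of a row" for each row, then --argument value for the rest. step_arm: Moves the arm, as the interface text tells. Its arguments: {"type":"object","properties":{"rows":{"type":"array"},"force":{"type":"number"}},"required":["rows"]}

```bash
mkdir -p pics
cat > h.py <<'E'
import numpy as np, cv2
from scipy.spatial.transform import Rotation as R
from bench import arm
def save(n,img): cv2.imwrite('pics/'+n,cv2.cvtColor(img,cv2.COLOR_RGB2BGR))
def cam(name,obs=None):
    c=arm.get_calibration(name)
    K=np.array([[c['fx'],0,c['cx']],[0,c['fy'],c['cy']],[0,0,1.]]);d=np.array(c['dist_coeffs'],float)
    if 'world_to_cam' in c: T=np.linalg.inv(np.array(c['world_to_cam']))
    else:
        W=np.eye(4);W[:3,:3]=R.from_rotvec(obs['eef_rot']).as_matrix();W[:3,3]=obs['ee_pos']
        T=W@np.array(c['tool_from_camera'])
    return K,d,T
def ray(C,uv):
    K,d,T=C
    p=cv2.undistortPoints(np.array(uv,float).reshape(-1,1,2),K,d)[:,0]
    v=np.c_[p[:,0],-p[:,1],-np.ones(len(p))]@T[:3,:3].T
    return T[:3,3],v
def plane(C,uv,z):
    o,v=ray(C,uv); return o+v*((z-o[2])/v[:,2])[:,None]
def proj(C,P):
    K,d,T=C;Ti=np.linalg.inv(T);P=np.atleast_2d(P)@Ti[:3,:3].T+Ti[:3,3]
    return cv2.projectPoints(P*[1,-1,-1],np.zeros(3),np.zeros(3),K,d)[0][:,0]
E
python3 - <<'E'
from h import *
o=arm.get_obs(); print({k:np.round(v,3) for k,v in o.items()})
for n in ['scene','top','wrist']:
    im=arm.snapshot(n); save(n+'0.png',im); C=cam(n,o); np.save('pics/'+n+'0.npy',im); print(n,C[0][0,0],C[1],C[2].round(3).tolist())
E
```

```text
{'clock': np.float64(0.0), 'joints': array([ 1.071,  0.277,  1.506,  0.   ,  1.361, -0.121]), 'qvel': array([ 0.001,  0.001,  0.002,  0.   , -0.001, -0.   ]), 'tau': array([ 1.0000e-03, -4.1676e+01, -2.4581e+01,  0.0000e+00,  1.1000e-02,
        0.0000e+00]), 'ee_pos': array([0.212, 0.534, 0.23 ]), 'eef_rot': array([-5.910e-01, -3.085e+00,  3.000e-03]), 'wrist_force': array([-0.187, -0.195, -0.843]), 'ft_torque': array([0.011, 0.039, 0.002]), 'gripper_force': np.float64(0.0), 'gripper_width': np.float64(0.085)}
scene 397.6986372826003 [-0.03037793  0.          0.          0.          0.        ] [[-0.044, -0.746, 0.664, 1.149], [0.999, -0.032, 0.029, 0.144], [-0.001, 0.665, 0.747, 0.763], [0.0, 0.0, 0.0, 1.0]]
top 445.06959832806723 [0.02689523 0.         0.         0.         0.        ] [[0.009, 0.998, -0.068, 0.426], [-1.0, 0.008, -0.008, 0.108], [-0.007, 0.068, 0.998, 1.241], [0.0, 0.0, 0.0, 1.0]]
wrist 296.3439303387114 [-0.0529973  0.         0.         0.         0.       ] [[0.37, -0.884, -0.285, 0.139], [0.929, 0.352, 0.115, 0.564], [-0.002, -0.308, 0.951, 0.374], [0.0, 0.0, 0.0, 1.0]]
```

View pics/top0.png

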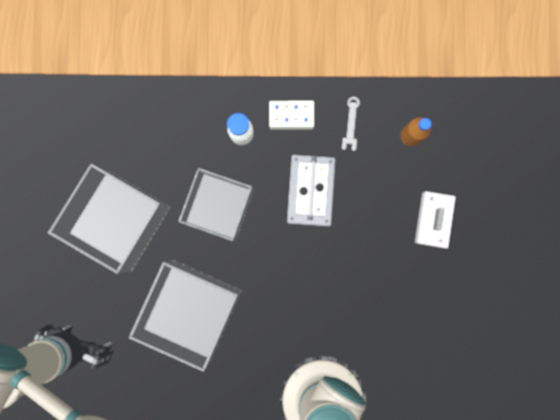

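View pics/scene0.png

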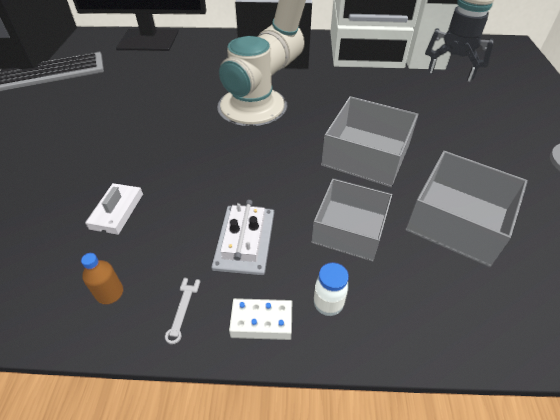

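The top view shows three bins, at (216,205), (109,218) and (186,315). It also shows the lower half at (311,190) with plugs at (304,191) and (320,187), and the upper half at (436,220). The only plug candidates are those two, and the smallest bin is the one at (216,205). I'll measure these and check the choice in one crop.

Run:
```python
from h import *
im=np.load('pics/top0.npy'); C=cam('top')
a=cv2.resize(im[145:235,280:345],None,fx=6,fy=6,interpolation=cv2.INTER_CUBIC)
b=cv2.resize(im[160:250,170:260],None,fx=4,fy=4,interpolation=cv2.INTER_CUBIC)
c=cv2.resize(im[185:255,410:460],None,fx=4,fy=4,interpolation=cv2.INTER_CUBIC)
out=np.zeros((600,790,3),np.uint8); out[:540,:390]=a; out[:360,400:760]=b; out[365:595,400:600]=c[:230]
save('crop0.png',out)
g=cv2.cvtColor(im,cv2.COLOR_RGB2GRAY)
for nm,(x0,y0,x1,y1),t,z in [('bin',(175,160,258,246),70,.08),('upper',(410,185,462,252),150,.025),('lower',(283,150,340,230),205,.045),('base',(283,150,340,230),80,.015),('binA',(40,155,172,280),70,.08),('binB',(122,255,247,375),70,.08)]:
    m=(g[y0:y1,x0:x1]>t).astype(np.uint8)
    p=np.argwhere(m)[:,::-1].astype(np.float32)
    n,l,s,cc=cv2.connectedComponentsWithStats(m,connectivity=8)
    k=1+np.argmax(s[1:,4]) if nm in('upper','base') else None
    pts=np.argwhere(l==k if k else m>0)[:,::-1].astype(np.float32)
    w=plane(C,pts+[x0,y0],z)[:,:2].astype(np.float32)
    r=cv2.minAreaRect(w); print(nm,np.round(r[0],4),np.round(r[1],4),round(r[2],1))
```

```text
bin [0.5285 0.2868] [0.2242 0.216 ] 0.7
upper [ 0.4922 -0.3029] [0.0911 0.1465] 81.0
lower [0.5675 0.0365] [0.1099 0.1776] 86.4
base [0.5714 0.0347] [0.1306 0.2003] 86.4
binA [0.4887 0.5742] [0.3246 0.3477] 0.6
binB [0.2399 0.3642] [0.3012 0.3235] 0.5
```

View pics/crop0.png

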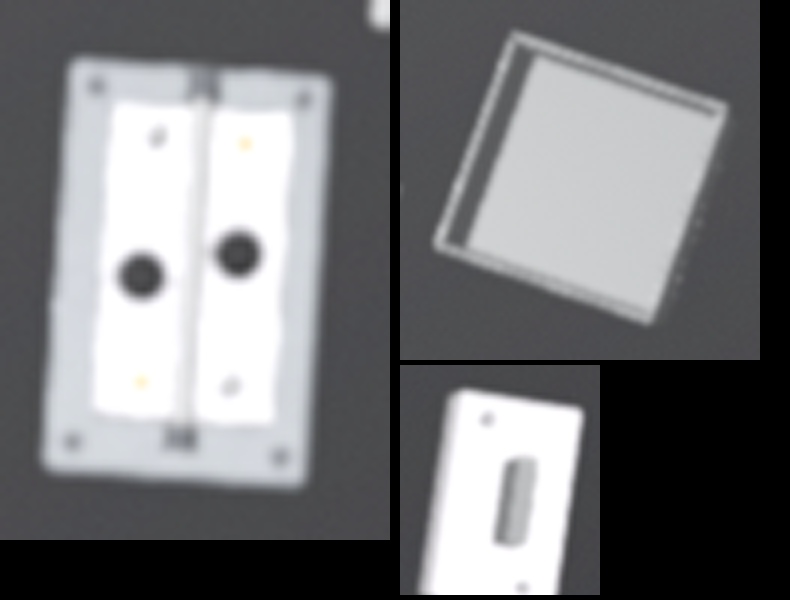

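The crop shows the plugs at crop px (141,276) and (238,254), the dowels at (157,137) and (232,386), and the pins at (245,144) and (141,382). The bin rim corners are at (515,33), (727,105), (650,323) and (437,243). Next I'll turn these into positions.

Run:
```python
from h import *
C=cam('top')
def A(p): return (np.array(p,float)+.5)/6-.5+[280,145]
def B(p): return (np.array(p,float)-[400,0]+.5)/4-.5+[170,160]
bc=plane(C,B([(515,33),(727,105),(650,323),(437,243)]),.08)[:,:2]
print('bin',bc.mean(0),np.linalg.norm(np.roll(bc,-1,0)-bc,axis=1),np.degrees(np.arctan2(*(bc[0]-bc[3])[::-1])))
for n,p,z in [('plugs',[(141,276),(238,254)],.073),('dowels',[(157,137),(232,386)],.067),('pins',[(245,144),(141,382)],.051),('face',[(112,101),(293,111),(275,424),(92,411)],.045),('base',[(68,58),(332,74),(305,488),(42,470)],.015),]:
    w=plane(C,A(p),z)[:,:2]; d=w[0]-w[1]
    print(n,w.round(4).tolist(),w.mean(0).round(4),np.linalg.norm(d).round(4),np.degrees(np.arctan2(d[1],d[0])).round(2))
    if len(w)==4: print(np.linalg.norm(np.roll(w,-1,0)-w,axis=1).round(4), [np.degrees(np.arctan2(*(w[i]-w[j])[::-1])).round(2) for i,j in((0,3),(1,2))])
```

```text
bin [0.52518343 0.28817967] [0.14765605 0.15110753 0.14888315 0.14680642] -19.084802976721104
plugs [[0.5619, 0.058], [0.5719, 0.0154]] [0.5669 0.0367] 0.0437 103.28
dowels [[0.6246, 0.051], [0.5141, 0.0174]] [0.5693 0.0342] 0.1154 16.91
pins [[0.6244, 0.0107], [0.5168, 0.0568]] [0.5706 0.0337] 0.117 -23.2
face [[0.6445, 0.0703], [0.6406, -0.0114], [0.4989, -0.0036], [0.504, 0.0784]] [0.572  0.0334] 0.0818 87.2
[0.0818 0.1419 0.0822 0.1407] [np.float64(-3.31), np.float64(-3.16)]
base [[0.67, 0.0899], [0.6634, -0.0324], [0.4714, -0.0202], [0.4787, 0.1005]] [0.5709 0.0345] 0.1225 86.88
[0.1225 0.1923 0.1209 0.1917] [np.float64(-3.16), np.float64(-3.65)]
```

```bash
cat >> h.py <<'E'
def to(p,yaw=None):
    "shares for a move of the TCP to world p, tool-y line at world angle yaw (deg)"
    o=arm.get_obs(); M=R.from_rotvec(o['eef_rot']).as_matrix()
    s=M.T@(np.array(p)-o['ee_pos'])/.2
    y=np.degrees(np.arctan2(M[1,1],M[0,1])); t=None
    if yaw is not None:
        d=(yaw-y+90)%180-90; t=-d/45
    print('t',round(float(o['clock']),2),'pos',o['ee_pos'].round(4),'yaw',round(y,2),'j',o['joints'].round(2),'F',o['wrist_force'].round(1),'shares',s.round(4),'turn',t)
E
python3 -c "
from h import *
to((.567,.037,.23),-3.2)"
```

```text
t 0.15 pos [0.2125 0.5339 0.2306] yaw 68.29 j [ 1.07  0.28  1.51  0.    1.36 -0.12] F [-0.1 -0.4 -0.4] shares [-2.5658 -1.6528  0.005 ] turn 1.5887741969670865
```

Call:
step_arm --pt "1 -0.25 -0.16 0 0.2" --pt "1 -0.5 -0.32 0 0.4" --pt "1 -0.75 -0.48 0 0.6" --pt "1 -1 -0.64 0 0.8" --pt "1 -1 -0.64 0 0.8"

```text
clock: 0.78
ee_pos: [0.3531, 0.3383, 0.2312]
eef_rot: [1.524, 2.746, -0.002]
wrist_force: [-0.1, 1.2, 0.3]
gripper_width: 0.0855
gripper_force: 0.0
```

```bash
python3 -c "
from h import *
to((.567,.037,.23),-3.2)"
```

```text
t 0.78 pos [0.3531 0.3383 0.2312] yaw 31.94 j [ 0.62  0.15  1.68 -0.    1.32  0.07] F [-0.1  1.2  0.3] shares [-1.844   0.1105  0.0084] turn 0.7809662754761334
```

Call:
step_arm --pt "1 -0.25 0 0 0.2" --pt "1 -0.5 0.03 0 0.4" --pt "1 -0.75 0.05 0 0.6" --pt "1 -1 0.05 0 0.78" --pt "1 -1 0.05 0 0.78"

```text
clock: 1.4
ee_pos: [0.4679, 0.1762, 0.2309]
eef_rot: [2.278, 2.163, -0.0]
wrist_force: [-0.8, 1.0, -0.5]
gripper_width: 0.0856
gripper_force: 0.0
```

```bash
python3 -c "
from h import *
to((.567,.037,.23),-3.2)"
```

```text
t 1.4 pos [0.4679 0.1762 0.2309] yaw -2.97 j [ 0.22  0.16  1.66 -0.    1.32  0.27] F [-0.8  1.  -0.5] shares [-0.6695  0.5308  0.005 ] turn 0.005114226151543259
```

Call:
step_arm --pt "1 -0.22 0.18 0 0" --pt "1 -0.44 0.36 0 0" --pt "1 -0.67 0.53 0 0" --pt "1 -0.67 0.53 0 0" --pt "1 -0.67 0.53 0 0"

```text
clock: 2.02
ee_pos: [0.5649, 0.0404, 0.2308]
eef_rot: [-2.272, -2.167, 0.0]
wrist_force: [0.0, -1.1, 1.0]
gripper_width: 0.0852
gripper_force: 0.0
```

Run:
```python
from h import *
o=arm.get_obs(); im=arm.snapshot('wrist'); save('w1.png',im); np.save('pics/w1.npy',im)
C=cam('wrist',o); np.savez('pics/w1c.npz',K=C[0],d=C[1],T=C[2])
# predicted pixels
for n,p in [('plugs',[(.5619,.058,.073),(.5719,.0154,.073)]),('dowels',[(.6246,.051,.067),(.5141,.0174,.067)]),('pins',[(.6244,.0107,.051),(.5168,.0568,.051)])]: print(n,proj(C,p).round(1).tolist())
to((.567,.037,.23),-3.2)
```

```text
plugs [[279.0, 175.2], [290.3, 213.7]]
dowels [[338.6, 177.9], [237.5, 212.6]]
pins [[335.7, 209.3], [238.8, 174.2]]
t 2.08 pos [0.5647 0.0407 0.2311] yaw -2.67 j [-0.05  0.26  1.52  0.    1.36 -0.01] F [-1.   0.6  0.8] shares [-0.0178  0.0121  0.0053] turn 0.011737243917690737
```

View pics/w1.png

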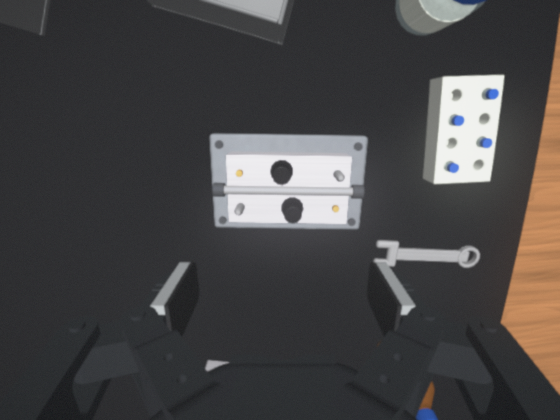

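The wrist view shows the plugs at (282,171) and (292,208), the dowels at (340,175) and (239,209), and the pins at (336,209) and (239,173). These match the predicted pixels to within a few. I'll refine with masks on both views.

Run:
```python
from h import *
z=np.load('pics/w1c.npz'); Cw=(z['K'],z['d'],z['T']); Ct=cam('top')
w=np.load('pics/w1.npy'); t=np.load('pics/top0.npy')
def blobs(im,box,f):
    x0,y0,x1,y1=box; s=im[y0:y1,x0:x1]; n,l,st,c=cv2.connectedComponentsWithStats(f(s).astype(np.uint8))
    return [(np.array(c[i])+[x0,y0],st[i,4],st[i,:4]+[x0,y0,0,0]) for i in range(1,n) if st[i,4]>(3)]
dark=lambda s:s.max(2)<90
gold=lambda s:(s[...,0].astype(int)-s[...,2]>40)
for n,C,im,box in [('w',Cw,w,(228,157,350,223)),('t',Ct,t,(297,163,327,215))]:
    for m,f,h in [('dark',dark,.059),('gold',gold,.050)]:
        for c,a,st in blobs(im,box,f): print(n,m,c.round(1),a,st, plane(C,c,h)[0].round(4))
print('dowel w',plane(Cw,[(340,175),(239,209)],.062).round(4))
# base plate corners by wrist
g=cv2.cvtColor(w,cv2.COLOR_RGB2GRAY)[125:235,200:375]
m=(g>90).astype(np.uint8); n,l,st,c=cv2.connectedComponentsWithStats(m); k=1+np.argmax(st[1:,4])
p=plane(Cw,np.argwhere(l==k)[:,::-1]+[200,125],.015)[:,:2].astype(np.float32); print('base w',cv2.minAreaRect(p))
```

```text
w dark [281.2 171.6] 365 [271 161  21  23] [0.5641 0.059  0.059 ]
w dark [292.  209.6] 356 [283 199  19  24] [0.5741 0.0154 0.059 ]
w gold [238.9 172.9] 41 [236 170   7   7] [0.5169 0.0581 0.05  ]
w gold [335.3 208.1] 37 [332 205   7   7] [0.6241 0.0118 0.05  ]
t dark [319.2 187. ] 23 [317 185   5   5] [0.5734 0.0145 0.059 ]
t dark [303.2 190.8] 20 [301 189   5   5] [0.563  0.0569 0.059 ]
dowel w [[0.627  0.053  0.062 ]
 [0.5152 0.0198 0.062 ]]
base w ((0.5708261728286743, 0.03536069020628929), (0.12115927785634995, 0.19022411108016968), 86.31344604492188)
```

```bash
python3 -c "
from h import *
to((.5635,.058,.054),-3.4)"
```

```text
t 2.08 pos [0.5647 0.0407 0.2311] yaw -2.67 j [-0.05  0.26  1.52  0.    1.36 -0.01] F [-1.   0.6  0.8] shares [ 0.0851 -0.009   0.8855] turn 0.016181688362135245
```

Call:
step_arm --force 30 --pt "0.1 0.085 -0.009 0.15 0.016" --pt "0.1 0.085 -0.009 0.4 0.016" --pt "0.1 0.085 -0.009 0.6 0.016" --pt "0.1 0.085 -0.009 0.75 0.016" --pt "0.1 0.085 -0.009 0.75 0.016" --pt "0.1 0.085 -0.009 0.75 0.016"

```text
clock: 2.82
ee_pos: [0.5654, 0.0568, 0.0827]
eef_rot: [2.286, 2.153, 0.003]
wrist_force: [0.8, -0.2, 0.5]
gripper_width: 0.0465
gripper_force: 0.0
```

```bash
python3 -c "
from h import *
to((.5635,.058,.054),-3.4)"
```

```text
t 2.83 pos [0.5654 0.0568 0.0827] yaw -3.43 j [-0.02  0.39  1.74  0.    1.01  0.04] F [ 0.8 -0.2  0.5] shares [ 0.0053 -0.0099  0.1434] turn -0.0006498790486293476
```

Call:
step_arm --pt "0.1 0.005 -0.01 0.08 0" --pt "0.1 0.005 -0.01 0.143 0" --pt "-0.4 0.005 -0.01 0.143 0" --pt "-0.8 0.005 -0.01 0.143 0" --pt "-0.8 0.005 -0.01 0.143 0" --pt "-0.8 0.005 -0.01 0.143 0"

```text
clock: 3.58
ee_pos: [0.5635, 0.0568, 0.0533]
eef_rot: [2.288, 2.151, 0.002]
wrist_force: [0.5, -0.1, 2.2]
gripper_width: 0.0185
gripper_force: 29.4
```

Call:
step_arm --pt "-0.8 0 0 -0.2 0" --pt "-0.8 0 0 -0.45 0" --pt "-0.8 0 0 -0.7 0" --pt "-0.8 0.25 -0.05 -0.75 0" --pt "-0.8 0.5 -0.1 -0.75 0" --pt "-0.8 0.75 -0.15 -0.75 0" --pt "-0.8 1 -0.2 -0.75 0" --pt "-0.8 1 -0.2 -0.75 0"

```text
clock: 4.58
ee_pos: [0.5343, 0.2622, 0.2026]
eef_rot: [-2.283, -2.157, -0.001]
wrist_force: [0.6, -0.0, 0.6]
gripper_width: 0.0185
gripper_force: 29.4
```

```bash
python3 -c "
from h import *
print(arm.get_obs()['gripper_width'],arm.get_obs()['gripper_force'])
to((.525,.288,.07),-3.4)"
```

```text
0.018525917349033964 29.391303062438965
t 4.58 pos [0.5343 0.2622 0.2026] yaw -3.26 j [0.34 0.32 1.51 0.   1.31 0.4 ] F [ 0.6 -0.   0.6] shares [ 0.1251 -0.0535  0.6632] turn 0.003111629751048718
```

Call:
step_arm --pt "-0.8 0.125 -0.05 0.1 0" --pt "-0.8 0.125 -0.05 0.4 0" --pt "-0.8 0.125 -0.05 0.66 0" --pt "-0.8 0.125 -0.05 0.66 0" --pt "0.1 0.125 -0.05 0.66 0" --pt "0.1 0.125 -0.05 0.66 0" --pt "0.1 0.125 -0.05 0.4 0" --pt "0.1 0.125 -0.05 0.1 0" --pt "0.1 0.125 -0.05 0 0"

```text
clock: 5.7
ee_pos: [0.5295, 0.2855, 0.2098]
eef_rot: [2.285, 2.149, 0.017]
wrist_force: [0.0, -0.3, -0.4]
gripper_width: 0.047
gripper_force: 0.0
```

Run:
```python
from h import *
print(arm.get_obs()['gripper_width'],arm.get_obs()['gripper_force'])
to((.574,.014,.2),-3.4)
```

```text
0.046986633384643865 0.0
t 5.7 pos [0.5295 0.2855 0.2098] yaw -3.52 j [ 0.38  0.32  1.49 -0.    1.32  0.44] F [ 0.  -0.3 -0.4] shares [-1.3414  0.3049  0.0454] turn -0.0027504813556832788
```

Call:
step_arm --pt "0.1 -0.25 0.07 0 0" --pt "0.1 -0.5 0.14 0 0" --pt "0.1 -0.75 0.2 0 0" --pt "0.1 -1 0.27 0.05 0" --pt "0.1 -1 0.3 0.05 0" --pt "0.1 -1 0.3 0.05 0"

```text
clock: 6.45
ee_pos: [0.5753, 0.0813, 0.1943]
eef_rot: [2.289, 2.15, 0.004]
wrist_force: [-0.4, 1.1, 0.2]
gripper_width: 0.0473
gripper_force: 0.0
```

Run:
```python
from h import *
to((.574,.0145,.07),-3.4)
```

```text
t 6.45 pos [0.5753 0.0813 0.1943] yaw -3.58 j [0.02 0.31 1.56 0.   1.28 0.08] F [-0.4  1.1  0.2] shares [-0.3342  0.0125  0.6211] turn -0.0040068441579368
```

Call:
step_arm --pt "0.1 -0.2 0.01 0 0" --pt "0.1 -0.334 0.012 0.1 0" --pt "0.1 -0.334 0.012 0.3 0" --pt "0.1 -0.334 0.012 0.5 0" --pt "0.1 -0.334 0.012 0.56 0" --pt "0.1 -0.334 0.012 0.56 0"

```text
clock: 7.2
ee_pos: [0.5729, 0.0153, 0.0811]
eef_rot: [-2.287, -2.154, -0.0]
wrist_force: [0.1, 1.1, 0.1]
gripper_width: 0.0473
gripper_force: 0.0
```

Run:
```python
from h import *
to((.574,.0145,.054),-3.4)
```

```text
t 7.2 pos [0.5729 0.0153 0.0811] yaw -3.44 j [-0.09  0.39  1.73  0.    1.02 -0.03] F [0.1 1.1 0.1] shares [-0.0038  0.0058  0.1353] turn -0.0009688076075349272
```

Call:
step_arm --pt "0.1 -0.004 0.006 0.07 0" --pt "0.1 -0.004 0.006 0.135 0" --pt "-0.4 -0.004 0.006 0.135 0" --pt "-0.8 -0.004 0.006 0.135 0" --pt "-0.8 -0.004 0.006 0.135 0" --pt "-0.8 -0.004 0.006 0.135 0"

```text
clock: 7.95
ee_pos: [0.5741, 0.0134, 0.054]
eef_rot: [2.288, 2.152, 0.001]
wrist_force: [-0.4, 0.2, -0.5]
gripper_width: 0.0187
gripper_force: 29.3
```

Call:
step_arm --pt "-0.8 0 0 -0.2 0" --pt "-0.8 0 0 -0.45 0" --pt "-0.8 0 0 -0.7 0" --pt "-0.8 0.25 -0.05 -0.75 0" --pt "-0.8 0.5 -0.1 -0.75 0" --pt "-0.8 0.75 -0.17 -0.75 0" --pt "-0.8 1 -0.25 -0.75 0" --pt "-0.8 1 -0.25 -0.75 0"

```text
clock: 8.95
ee_pos: [0.5349, 0.2195, 0.2039]
eef_rot: [-2.283, -2.157, -0.001]
wrist_force: [-1.2, -0.1, 0.1]
gripper_width: 0.0187
gripper_force: 29.4
```

Run:
```python
from h import *
print(arm.get_obs()['gripper_width'],arm.get_obs()['gripper_force'])
to((.525,.27,.07),-3.4)
```

```text
0.01867840108631051 29.389688372612
t 8.95 pos [0.5349 0.2195 0.2039] yaw -3.24 j [0.27 0.3  1.54 0.   1.3  0.32] F [-1.2 -0.1  0.1] shares [ 0.2484 -0.0637  0.6698] turn 0.0034621238420382066
```

Call:
step_arm --pt "-0.8 0.15 -0.04 0 0" --pt "-0.8 0.248 -0.064 0.1 0" --pt "-0.8 0.248 -0.064 0.4 0" --pt "-0.8 0.248 -0.064 0.66 0" --pt "-0.8 0.248 -0.064 0.66 0" --pt "0.1 0.248 -0.064 0.66 0" --pt "0.1 0.248 -0.064 0.66 0" --pt "0.1 0.248 -0.064 0.4 0" --pt "0.1 0.248 -0.064 0.1 0" --pt "0.1 0 0 0 0"

```text
clock: 10.2
ee_pos: [0.539, 0.2189, 0.2106]
eef_rot: [2.28, 2.154, 0.019]
wrist_force: [-0.5, -0.6, -0.7]
gripper_width: 0.0471
gripper_force: 0.0
```

Run:
```python
from h import *
o=arm.get_obs(); w=arm.snapshot('wrist'); t=arm.snapshot('top')
out=np.zeros((420,800,3),np.uint8); out[:,:420]=w[:,70:490]; out[:360,425:785]=cv2.resize(t[160:250,170:260],None,fx=4,fy=4,interpolation=cv2.INTER_CUBIC); save('bin1.png',out)
# upper half, in the top picture (clear of arm)
np.save('pics/top1.npy',t)
to((.492,-.303,.2),-8)
```

```text
t 10.3 pos [0.5395 0.2132 0.2097] yaw -3.68 j [ 0.26  0.29  1.54 -0.    1.3   0.32] F [-0.2  0.3  0.1] shares [-2.591  -0.0721  0.0462] turn 0.09598839429710261
```

View pics/bin1.png

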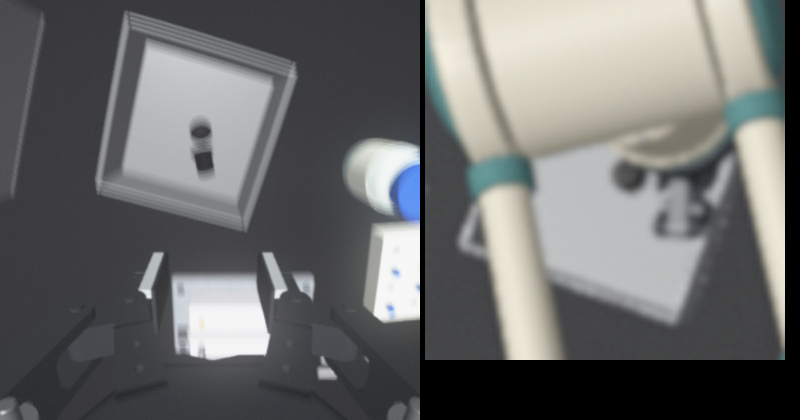

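The wrist view shows both plugs on the smallest bin's floor, at crop px (201,130) and (204,160). Now I'll go to the upper half, with the tool y turned to about -99°.

Call:
step_arm --pt "0.1 -0.25 0 -0.05 0.2" --pt "0.1 -0.5 0 -0.1 0.4" --pt "0.1 -0.75 0 -0.1 0.6" --pt "0.1 -1 0 -0.1 0.8" --pt "0.1 -1 0 -0.1 0.9"

```text
clock: 10.92
ee_pos: [0.5241, 0.0135, 0.2251]
eef_rot: [2.895, 1.215, 0.003]
wrist_force: [-0.2, 0.7, -0.3]
gripper_width: 0.0474
gripper_force: 0.0
```

Run:
```python
from h import *
to((.492,-.303,.23),-99)
```

```text
t 10.93 pos [0.5241 0.0135 0.2251] yaw -44.47 j [-0.11  0.2   1.62 -0.    1.31  0.67] F [-0.2  0.7 -0.3] shares [-1.2416  0.9941 -0.023 ] turn 1.2118569391285527
```

Call:
step_arm --pt "0.1 -0.22 0.18 0 0.2" --pt "0.1 -0.45 0.36 0 0.4" --pt "0.1 -0.67 0.54 0 0.6" --pt "0.1 -0.9 0.72 0 0.8" --pt "0.1 -1 0.8 0 0.9"

```text
clock: 11.55
ee_pos: [0.4999, -0.2415, 0.2249]
eef_rot: [3.136, 0.141, 0.003]
wrist_force: [0.4, 0.3, 0.2]
gripper_width: 0.047
gripper_force: 0.0
```

Run:
```python
from h import *
to((.492,-.303,.23),-99)
```

```text
t 11.55 pos [ 0.4999 -0.2415  0.2249] yaw -84.86 j [-0.58  0.25  1.56 -0.    1.33  0.91] F [0.4 0.3 0.2] shares [-0.0668  0.3029 -0.0249] turn 0.3141363191551872
```

Call:
step_arm --pt "0.1 -0.067 0.2 0 0.15" --pt "0.1 -0.067 0.303 0 0.314" --pt "0.1 -0.067 0.303 0 0.314" --pt "0.1 -0.067 0.303 0 0.314" --pt "0.1 -0.067 0.303 0 0.314"

```text
clock: 12.18
ee_pos: [0.4925, -0.2988, 0.224]
eef_rot: [-3.133, 0.234, -0.001]
wrist_force: [0.3, -0.2, -0.5]
gripper_width: 0.0471
gripper_force: 0.0
```

Run:
```python
from h import *
o=arm.get_obs(); im=arm.snapshot('wrist'); save('w2.png',im); np.save('pics/w2.npy',im)
C=cam('wrist',o); np.savez('pics/w2c.npz',K=C[0],d=C[1],T=C[2])
to((.492,-.303,.23),-99)
```

```text
t 12.22 pos [ 0.4926 -0.2989  0.224 ] yaw -98.54 j [-0.67  0.28  1.52  0.    1.34  1.05] F [0.6 0.4 0.6] shares [ 0.0002  0.0206 -0.0301] turn 0.01024686519193349
```

View pics/w2.png

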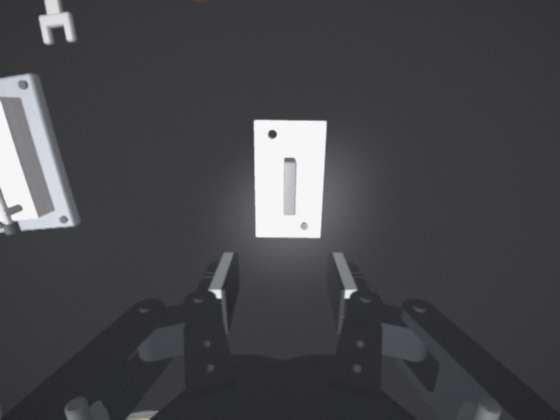

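The wrist view shows the upper half with corners near (254,120), (326,121), (321,238) and (256,238). Its holes are at (272,134) and (304,226), and the rib is near (290,187).

Run:
```python
from h import *
z=np.load('pics/w2c.npz'); C=(z['K'],z['d'],z['T']); w=np.load('pics/w2.npy')
g=cv2.cvtColor(w,cv2.COLOR_RGB2GRAY)[105:255,240:340]
m=(g>150).astype(np.uint8); n,l,st,c=cv2.connectedComponentsWithStats(m); k=1+np.argmax(st[1:,4])
cn=cv2.findContours((l==k).astype(np.uint8),cv2.RETR_CCOMP,cv2.CHAIN_APPROX_NONE)[0]
cn.sort(key=cv2.contourArea,reverse=True)
p=cn[0][:,0]+[240,105]
r=cv2.minAreaRect(plane(C,p,.025)[:,:2].astype(np.float32)); print('block',r)
for q in cn[1:4]:
    M=cv2.moments(q); 
    if M['m00']>5: u=np.array([M['m10'],M['m01']])/M['m00']+[240,105]; print('hole/rib',u.round(1),M['m00'],plane(C,u,.025).round(4),plane(C,u,.06).round(4))
h=plane(C,[(272,134),(304,226)],.025)[:,:2]; d=h[0]-h[1]; a=np.degrees(np.arctan2(d[1],d[0]))
print('holes',h.round(4),h.mean(0).round(4),np.linalg.norm(d).round(4),'x axis',a-np.degrees(np.arctan2(20,55)))
# top view rib & block
C=cam('top'); t=np.load('pics/top0.npy')[185:255,410:462]; g=cv2.cvtColor(t,cv2.COLOR_RGB2GRAY)
print(g[20:60:6,20:40].tolist())
```

```text
Traceback (most recent call last):
AttributeError: 'tuple' object has no attribute 'sort'
```

Run:
```python
from h import *
z=np.load('pics/w2c.npz'); C=(z['K'],z['d'],z['T']); w=np.load('pics/w2.npy')
g=cv2.cvtColor(w,cv2.COLOR_RGB2GRAY)[105:255,240:340]
m=(g>150).astype(np.uint8); n,l,st,c=cv2.connectedComponentsWithStats(m); k=1+np.argmax(st[1:,4])
cn=sorted(cv2.findContours((l==k).astype(np.uint8),cv2.RETR_CCOMP,cv2.CHAIN_APPROX_NONE)[0],key=cv2.contourArea,reverse=True)
p=cn[0][:,0]+[240,105]
r=cv2.minAreaRect(plane(C,p,.025)[:,:2].astype(np.float32)); print('block',r)
for q in cn[1:4]:
    M=cv2.moments(q); 
    if M['m00']>5: u=np.array([M['m10'],M['m01']])/M['m00']+[240,105]; print('hole/rib',u.round(1),M['m00'],plane(C,u,.025).round(4),plane(C,u,.06).round(4))
h=plane(C,[(272,134),(304,226)],.025)[:,:2]; d=h[0]-h[1]; a=np.degrees(np.arctan2(d[1],d[0]))
print('holes',h.round(4),h.mean(0).round(4),np.linalg.norm(d).round(4),'x axis',a-np.degrees(np.arctan2(20,55)))
```

```text
block ((0.4911237359046936, -0.3048027753829956), (0.08234000205993652, 0.1421646922826767), 80.90538024902344)
hole/rib [272.  133.7] 68.0 [[ 0.5492 -0.2942  0.025 ]] [[ 0.5515 -0.2958  0.06  ]]
hole/rib [289.4 159.6] 51.5 [[ 0.5173 -0.3094  0.025 ]] [[ 0.5228 -0.3094  0.06  ]]
holes [[ 0.5489 -0.2941]
 [ 0.433  -0.3157]] [ 0.4909 -0.3049] 0.1178 x axis -9.464445297042712
```

Run:
```python
from h import *
to((.491,-.305,.08),-99.2)
```

```text
t 12.22 pos [ 0.4926 -0.2989  0.224 ] yaw -98.54 j [-0.67  0.28  1.52  0.    1.34  1.05] F [0.6 0.4 0.6] shares [-0.0034  0.0315  0.7199] turn 0.014691309636377999
```

Call:
step_arm --pt "0.1 -0.003 0.031 0.2 0.015" --pt "0.1 -0.003 0.031 0.4 0.015" --pt "0.1 -0.003 0.031 0.6 0.015" --pt "0.1 -0.003 0.031 0.72 0.015" --pt "0.1 -0.003 0.031 0.72 0.015" --pt "0.1 -0.003 0.031 0.72 0.015"

```text
clock: 12.98
ee_pos: [0.4918, -0.3063, 0.0808]
eef_rot: [3.13, -0.254, 0.003]
wrist_force: [0.4, -0.1, 0.1]
gripper_width: 0.0464
gripper_force: 0.0
```

Run:
```python
from h import *
to((.491,-.305,.029),-99.2)
```

```text
t 12.97 pos [ 0.4918 -0.3063  0.0808] yaw -99.28 j [-0.68  0.4   1.72  0.    1.02  1.06] F [ 0.4 -0.1  0.1] shares [-0.0052 -0.0059  0.2589] turn -0.001881748403878684
```

Call:
step_arm --force 80 --pt "0.1 -0.004 -0.006 0.13 0" --pt "0.1 -0.004 -0.006 0.255 0" --pt "0.1 -0.004 -0.006 0.255 0" --pt "-0.5 -0.004 -0.006 0.255 0" --pt "-1 -0.004 -0.006 0.255 0" --pt "-1 -0.004 -0.006 0.255 0" --pt "-1 -0.004 -0.006 0.255 0"

```text
clock: 13.85
ee_pos: [0.4914, -0.3058, 0.0304]
eef_rot: [3.129, -0.255, 0.005]
wrist_force: [0.1, -0.4, 6.3]
gripper_width: 0.0125
gripper_force: 78.7
```

Run:
```python
from h import *
to((.491,-.305,.2),-99.2)
```

```text
t 13.85 pos [ 0.4914 -0.3058  0.0304] yaw -99.31 j [-0.68  0.46  1.78 -0.    0.9   1.06] F [ 0.1 -0.4  6.3] shares [ 0.     -0.002  -0.8478] turn -0.002542103590911577
```

Call:
step_arm --pt "-1 0 0 -0.05 0" --pt "-1 0 0 -0.2 0" --pt "-1 0 0 -0.4 0" --pt "-1 0 0 -0.6 0" --pt "-1 0 0 -0.8 0" --pt "-1 0 0 -0.85 0" --pt "-1 0 0 -0.85 0" --pt "-1 0 0 -0.85 0"

```text
clock: 14.85
ee_pos: [0.4891, -0.3038, 0.1963]
eef_rot: [-3.128, 0.255, 0.006]
wrist_force: [-0.3, 0.2, -5.6]
gripper_width: 0.0131
gripper_force: 78.7
```

Run:
```python
from h import *
o=arm.get_obs(); print(o['gripper_width'],o['gripper_force'],o['ft_torque'].round(2)); im=arm.snapshot('wrist'); save('w3.png',im); np.save('pics/w3.npy',im)
C=cam('wrist',o); np.savez('pics/w3c.npz',K=C[0],d=C[1],T=C[2],p=o['ee_pos'],r=o['eef_rot'])
to((.5705,.035,.2),-93.4)
```

```text
0.01308753188281718 78.71842503547668 [0.06 0.   0.  ]
t 14.9 pos [ 0.4892 -0.3039  0.1964] yaw -99.33 j [-0.68  0.3   1.56  0.    1.29  1.06] F [-0.   0.5 -4.9] shares [ 0.1264 -1.7379 -0.0146] turn -0.13176195928712894
```

View pics/w3.png

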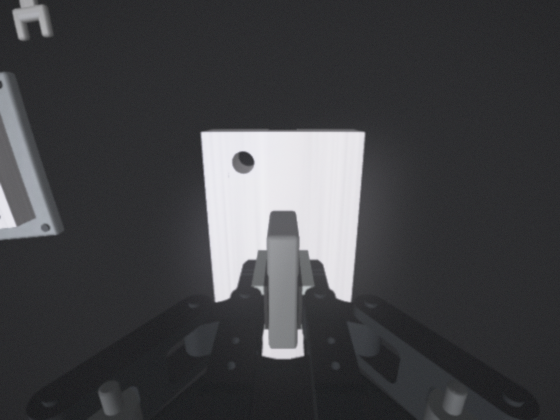

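The wrist view shows the block held level, with a hole at (243,161) and far corners near (202,132) and (364,132).

Run:
```python
from h import *
z=np.load('pics/w3c.npz'); C=(z['K'],z['d'],z['T']); M=R.from_rotvec(z['r']).as_matrix(); w=np.load('pics/w3.npy')
g=cv2.cvtColor(w,cv2.COLOR_RGB2GRAY)
s=(g[148:176,228:258]<150).astype(np.uint8); M0=cv2.moments(s,True); u=[M0['m10']/M0['m00']+228,M0['m01']/M0['m00']+148]; print(u,M0['m00'])
zt=z['p'][2]-.0054
L=[u]
for r in (145,170,190):   # left/right edges at rows
    c=np.where(g[r,150:420]>120)[0]+150; L+=[(c[0],r),(c[-1],r)]
for cc in (260,300,340):
    q=np.where(g[100:180,cc]>150)[0][0]+100; L+=[(cc,q)]
print(np.round(L,1).tolist())
print(((plane(C,L,zt)-z['p'])@M).round(4).tolist())
```

```text
[242.73684210526315, 161.76731301939057] 361.0
[[242.7, 161.8], [202.0, 145.0], [363.0, 145.0], [203.0, 170.0], [362.0, 170.0], [205.0, 190.0], [360.0, 190.0], [260.0, 131.0], [300.0, 131.0], [340.0, 131.0]]
[[0.055, -0.021, 0.0052], [0.0635, -0.041, 0.0052], [0.0635, 0.039, 0.005], [0.0509, -0.0415, 0.0053], [0.0509, 0.0395, 0.0051], [0.0404, -0.0413, 0.0053], [0.0404, 0.0393, 0.0051], [0.0701, -0.0119, 0.0051], [0.0701, 0.0076, 0.0051], [0.0702, 0.0272, 0.0051]]
```

Call:
step_arm --pt "-1 0.02 -0.12 0 0" --pt "-1 0.04 -0.3 0 -0.04" --pt "-1 0.06 -0.5 0 -0.08" --pt "-1 0.08 -0.7 0 -0.1" --pt "-1 0.1 -0.88 0 -0.13" --pt "-1 0.1 -0.95 0 -0.13" --pt "-1 0.1 -0.95 0 -0.13"

```text
clock: 15.78
ee_pos: [0.5403, -0.1199, 0.1977]
eef_rot: [-3.14, 0.093, 0.003]
wrist_force: [0.7, 0.2, -5.2]
gripper_width: 0.0126
gripper_force: 78.9
```

Run:
```python
from h import *
to((.571,.035,.2),-93.4)
```

```text
t 15.78 pos [ 0.5403 -0.1199  0.1977] yaw -93.39 j [-0.34  0.27  1.61 -0.    1.27  1.29] F [ 0.7  0.2 -5.2] shares [ 0.1073 -0.7824 -0.0117] turn 0.00021579722741509814
```

Call:
step_arm --pt "-1 0.03 -0.18 0 0" --pt "-1 0.06 -0.38 0 0" --pt "-1 0.09 -0.58 0 0" --pt "-1 0.107 -0.72 0 0" --pt "-1 0.107 -0.782 0 0" --pt "-1 0.107 -0.782 0 0" --pt "-1 0.107 -0.782 0 0"

```text
clock: 16.65
ee_pos: [0.5716, 0.0327, 0.1986]
eef_rot: [3.139, -0.097, -0.0]
wrist_force: [0.0, 0.2, -4.8]
gripper_width: 0.0129
gripper_force: 79.5
```

Run:
```python
from h import *
to((.571,.035,.115),-93.4)
```

```text
t 16.65 pos [0.5716 0.0327 0.1986] yaw -93.55 j [-0.06  0.29  1.56 -0.    1.29  1.57] F [ 0.   0.2 -4.8] shares [-0.0034 -0.0119  0.418 ] turn -0.0032655321811559035
```

Call:
step_arm --pt "-1 -0.003 -0.012 0.1 -0.003" --pt "-1 -0.003 -0.012 0.25 -0.003" --pt "-1 -0.003 -0.012 0.38 -0.003" --pt "-1 -0.003 -0.012 0.418 -0.003" --pt "-1 -0.003 -0.012 0.418 -0.003" --pt "-1 -0.003 -0.012 0.418 -0.003"

```text
clock: 17.4
ee_pos: [0.5723, 0.0363, 0.1164]
eef_rot: [3.14, -0.092, 0.004]
wrist_force: [-0.3, -0.0, -4.8]
gripper_width: 0.0125
gripper_force: 79.2
```

Run:
```python
from h import *
im=arm.snapshot('scene'); a=cv2.resize(im[170:290,180:320],(700,600),interpolation=cv2.INTER_CUBIC); save('s4.png',a)
to((.571,.035,.098),-93.4)
```

```text
t 17.45 pos [0.5723 0.0364 0.1164] yaw -93.36 j [-0.06  0.36  1.69 -0.    1.1   1.57] F [ 0.1  0.6 -3.7] shares [-0.0062  0.0076  0.0921] turn 0.0009793559270829316
```

View pics/s4.png

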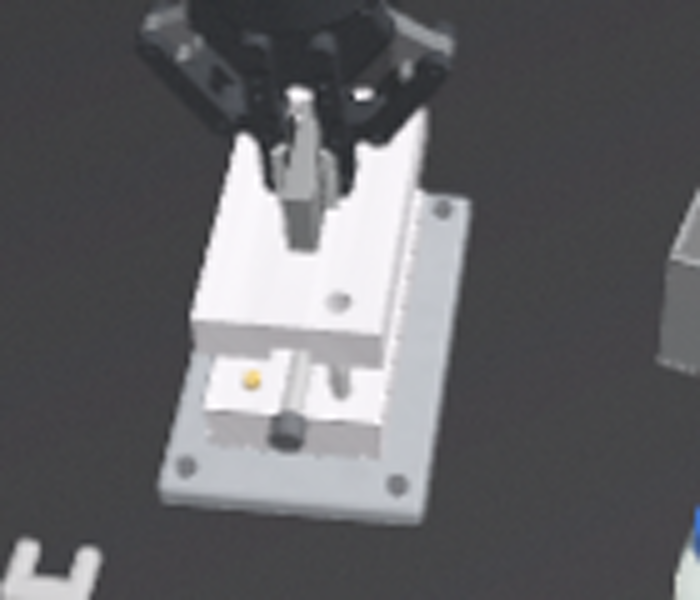

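The scene view shows the upper block level over the lower half, with its hole at crop px (339,301) above the dowel at (341,383). I'll descend gently.

Call:
step_arm --pt "-1 -0.006 0.007 0.03 0" --pt "-1 -0.006 0.007 0.06 0" --pt "-1 -0.006 0.007 0.085 0" --pt "-1 -0.006 0.007 0.105 0" --pt "-1 -0.006 0.007 0.105 0"

```text
clock: 18.08
ee_pos: [0.5701, 0.0351, 0.0938]
eef_rot: [3.14, -0.091, 0.0]
wrist_force: [0.1, -0.5, -4.8]
gripper_width: 0.0127
gripper_force: 79.4
```

Run:
```python
from h import *
to((.571,.035,.088),-93.4)
print(arm.get_obs()['ft_torque'].round(2))
```

```text
t 18.07 pos [0.5701 0.0351 0.0938] yaw -93.34 j [-0.06  0.38  1.72 -0.    1.05  1.57] F [ 0.1 -0.5 -4.8] shares [0.0043 0.0004 0.029 ] turn 0.001378618982681385
[-0.14 -0.07 -0.04]
```

Call:
step_arm --pt "-1 0.004 0 0.012 0" --pt "-1 0.004 0 0.024 0" --pt "-1 0.004 0 0.036 0" --pt "-1 0.004 0 0.036 0"

```text
clock: 18.58
ee_pos: [0.5708, 0.0346, 0.0867]
eef_rot: [3.139, -0.091, 0.0]
wrist_force: [-1.5, -4.8, -3.7]
gripper_width: 0.0129
gripper_force: 79.5
```

Run:
```python
from h import *
to((.571,.035,.08),-93.4)
print(arm.get_obs()['ft_torque'].round(2))
```

```text
t 18.57 pos [0.5708 0.0346 0.0867] yaw -93.34 j [-0.06  0.39  1.72 -0.    1.03  1.57] F [-1.5 -4.8 -3.7] shares [ 0.0011 -0.002   0.0336] turn 0.0014212029838517992
[-1.06 -0.06 -0.21]
```

The lateral force shows the dowels pushing toward -y, so I'll shift 0.8 mm that way and go on down.

Call:
step_arm --pt "-1 0 0.004 0 0" --pt "-1 0 0.004 0.012 0" --pt "-1 0 0.004 0.025 0" --pt "-1 0 0.004 0.025 0"

```text
clock: 19.08
ee_pos: [0.5707, 0.0345, 0.0816]
eef_rot: [-3.14, 0.092, 0.0]
wrist_force: [-0.4, -3.3, -3.4]
gripper_width: 0.0124
gripper_force: 79.7
```

Run:
```python
from h import *
to((.571,.034,.0754),-93.4)
print(arm.get_obs()['ft_torque'].round(2))
```

```text
t 19.07 pos [0.5707 0.0345 0.0816] yaw -93.35 j [-0.06  0.39  1.73  0.    1.02  1.57] F [-0.4 -3.3 -3.4] shares [0.0015 0.0025 0.0311] turn 0.0011757788955230177
[-0.8  -0.06 -0.29]
```

Call:
step_arm --force 100 --pt "-1 0 0.003 0.01 0" --pt "-1 0 0.003 0.02 0" --pt "-1 0 0.003 0.03 0" --pt "-1 0 0.003 0.034 0" --pt "-1 0 0.003 0.034 0"

```text
clock: 19.7
ee_pos: [0.5708, 0.0344, 0.0764]
eef_rot: [-3.139, 0.092, -0.002]
wrist_force: [-3.2, -1.8, 6.1]
gripper_width: 0.0126
gripper_force: 101.1
```

Run:
```python
from h import *
to((.571,.034,.0754),-93.4)
print(arm.get_obs()['ft_torque'].round(2))
```

```text
t 19.7 pos [0.5708 0.0344 0.0764] yaw -93.35 j [-0.06  0.4   1.74  0.    1.    1.57] F [-3.2 -1.8  6.1] shares [0.001  0.002  0.0052] turn 0.001052056998461934
[-0.47  0.48 -0.18]
```

Call:
step_arm --pt "-1 0 0.001 0.006 0" --pt "-1 0 0.001 0.012 0" --pt "-1 0 0.001 0.012 0" --pt "-1 0 0.001 0.012 0"

```text
clock: 20.2
ee_pos: [0.5707, 0.0344, 0.0755]
eef_rot: [-3.139, 0.092, -0.003]
wrist_force: [-6.4, -1.2, 13.8]
gripper_width: 0.0125
gripper_force: 102.7
```

Call:
step_arm --pt "-1 -0.003 0 0.006 0" --pt "-1 -0.004 0 0.012 0" --pt "-1 -0.004 0 0.012 0" --pt "-1 -0.004 0 0.012 0"

```text
clock: 20.7
ee_pos: [0.5708, 0.0344, 0.0755]
eef_rot: [-3.139, 0.092, -0.007]
wrist_force: [-9.2, -2.2, 27.6]
gripper_width: 0.0123
gripper_force: 104.7
```

Run:
```python
from h import *
o=arm.get_obs()
im=arm.snapshot('scene'); a=cv2.resize(im[170:290,180:320],(700,600),interpolation=cv2.INTER_CUBIC); save('s5.png',a)
to((.571,.034,.0754),-93.4)
print(o['ft_torque'].round(2), R.from_rotvec(o['eef_rot']).as_matrix()[:,2].round(4))
```

```text
t 20.75 pos [0.5708 0.0344 0.0755] yaw -93.35 j [-0.06  0.4   1.74  0.    1.    1.57] F [-8.5 -2.  27.9] shares [0.001  0.0019 0.0004] turn 0.0012068199596253887
[-0.3   1.39 -0.16] [ 4.4e-03  8.0e-04 -1.0e+00]
```

View pics/s5.png

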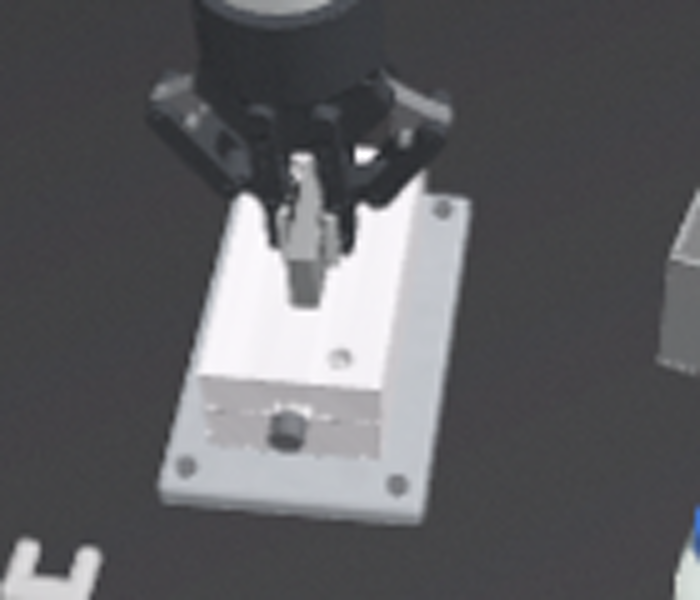

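The scene view shows the two halves meeting along the seam at crop row ~410 with no gap. TCP z stays at 0.0755 while the force rises to 28 N, so the pair is shut. I'm handing in while still pressing.

Call:
step_arm --pt "-1 0 0 0 0" --pt "-1 0 0 0 0" --pt "-1 0 0 0 0"

```text
clock: 21.12
ee_pos: [0.5708, 0.0344, 0.0755]
eef_rot: [-3.139, 0.092, -0.007]
wrist_force: [-7.7, -2.2, 27.7]
gripper_width: 0.0126
gripper_force: 104.7
```

```bash
python3 -c "
from h import *
o=arm.get_obs(); print(o['ee_pos'],o['wrist_force']); print(arm.job_done())"
```

```text
[0.57083444 0.03438725 0.07546576] [-7.74475721 -2.22903667 27.72243861]
the job is handed in; nothing more can be done
None
```

I put both plugs in the smallest bin, set the upper half on the dowels and pressed it shut with about 28 N. I handed the job in at about 21 s, still gripping and pressing; no verdict came back.

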